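# Open the round dust-extraction port at the goldsmith's bench

### The job

Before filing, open the dust extraction at the goldsmith's bench: of the two low grey extraction boxes, take the one with the round-ended cover plate and swivel that cover sideways around its pivot screw, to either side, until the whole round port beneath it lies well clear of the plate, and leave it there. Leave the other box's square-ended cover as it is.

Things in the scene. Friction and masses are not known exactly. Their poses are not given: they have to be found in the camera images.
- round_cover (a joint): Angle (rad) of the round-ended steel cover: 4 mm plate, 48 mm disc on a 24 mm wide arm, flat on its box. 0 = disc centred over the 30 mm round port; positive = anticlockwise from above. Starts within 0.15 of 0, turns to stops at -1.4 and 1.4 and stays where left (friction about 1.5 N at the knob). The port is just wholly clear at 0.73 either way; 0.9 or more is well clear.
- round_knob (a point): Centre of the top of the round-ended cover's knob: an upright dark steel cylinder, 16 mm in diameter, 22 mm high, standing on the centre of the disc, its top 76 mm above the bench. It moves with the cover on a circle of 55 mm radius about round_pivot.
- round_pivot (a point): Centre of the top of the brass pivot screw (16 mm head), 58 mm above the bench, fixed to a grey box 140 (x) x 170 (y) x 50 mm high with a black hose stub on the far (+x) end. Site axes are the box's (yaw within 0.6): the box's middle lies 35 mm and the port 55 mm along -x, the robot's side; z is up.
- square_knob (a point): Centre of the top of the knob on the other cover, to be left alone: same box, arm, pivot and knob, but the plate's end is a 48 mm square. Top 76 mm above the bench. The boxes stand side by side, left and right by chance, their middles at least 0.28 m apart along y.
Things that resemble listed ones, but are neither listed nor needed, are in the scene too. Leave any brown or turquoise look-alike of the part that bears round_cover alone.

How it is judged:
By the outcome, as a careful person would: the job done as asked, in the order asked, and still so for the second after the job is handed in, with the robot touching nothing.
It also fails if it takes over 29 s, if anything falls off the work surface, if the arm or the gripper's body presses on something with over 40 N, if the wrist force passes 120 N, or if a joint passes its speed limit or range.

### The arm

A 7-joint arm with a two-finger parallel gripper is mounted at the origin on the work surface. World frame = base frame: x ahead of the robot, y to its left, z up, the work surface at z = 0. Lengths are in m, angles in degrees, forces in N, time in s.
With the tool pointing down it reaches from about 0.425 to 0.875 m from the base axis. Payload 4.7 kg.
Tool frame: the origin (TCP) lies at the very end of the fingers, on their centre line; the grasp point (between the pads) lies env.hold_point_z behind it (env.hold_point_z is the distance from the TCP to the grasp point, in m); z points along the fingers, y is the line along which they close (so a half turn about z gives the same grasp; the last joint's range is limited). The gripper opens to 87 mm and grips with 3 to 60 N. Pads are 19 mm wide; open, the fingers measure 117 mm over their backs; the gripper's body (75 mm by 190 mm) begins 51 mm behind the grasp point.
Start: joints at [-75.338, 18.392, -4.016, 83.108, 1.295, 78.541, -3.26], TCP at [0.156, 0.631, 0.223] pointing down, gripper open.
Joint ranges: [-163.93, 163.93], [-17.29, 119.83], [-79.2, 71.16], [3.27, 140.29], [-89.18, 269.18], [5.43, 117.66], [-154.24, 154.24]. Speed limits (degrees/s): [147.25, 147.25, 180, 180, 180, 180, 180].

### API

Orientations are given as [roll, pitch, yaw] about the fixed x, y, z axes, in that order (R = Rz(yaw) Ry(pitch) Rx(roll)).
In Python, from cell import env gives the robot as it stands.
- The arm moves only by the shell command python3 -m jog 'ROWS' [FORCE]. ROWS is JSON, a list of rows, each an object with "dp": the shift along the tool's x, y, z in cm, a list of three; "twist": the turn about the tool's z in degrees; "fingers": the opening, from 0 (shut) to 1 (fully open). A call has 1 to 8 rows; each row is the pose to reach, as a shift and turn from the pose commanded when the call began, along the tool's axes at that moment; what a row does not reach only later rows make up. A row lasts 1/8 s, in which the tool goes at most 62.5 mm and 10.7 degrees, less where a joint would pass 70% of its speed; a pose out of reach is approached as far as the arm can. A call with a gripper value outside its range is refused whole. The fingers move at their own pace and stop on an object; FORCE is the grip in N (left out, the last holds). Time passes only in rows, so rows that repeat a pose let the fingers close. It gives the time, the measured TCP pose, the force, the opening and the grip force at its end, in the units of the state.
- env.get_obs(): the state, without advancing time (a new reading comes with each control period).
- env.read_camera(name): name is "side" or "top" or "wrist"; returns a dict with "pixels" (480x640x3 uint8, blue, green, red), "depth" (480x640 float32, m along the optical axis (not along the pixel's ray), 0 where there is no reading), "fx", "fy", "cx", "cy" (pixels), "rvec" (rotation vector, rad) and "tvec" (3), from world to camera coordinates, as OpenCV has them. Camera axes: x right, y down, z forward; pixel columns grow to the right and rows downward; lengths in m; the calibration is good to about 2 mm. A picture is of the moment at which its call begins.
- env.sign_off(): hands the job in; it is judged then, once.
The state is a dict: "time_s": time; "qpos": joint angles; "joint_velocities": joint speeds; "effort": joint torques, N m; "tool_pos": TCP position; "tool_rot": TCP orientation; "force": force on the tool from outside, world axes, zero at the start; "wrist_torque": the same for the moment, N m; "grip_width": finger opening in m; "grasp_force": force on a finger pad.
Only numpy, scipy, OpenCV 4.12 (cv2) and the standard library are available. Lean on these libraries where they do the work, as an engineer would, in place of code of your own. Each camera call takes 0.05 s, during which the arm holds its last target. There are 200 camera calls.

## Working session

There is one attempt and no reset: what is moved stays moved. The work goes in short steps, Python scripts to look and compute and a shell command to move; the robot and the scene stay as the last step left them, time stands still between calls to the robot, and variables do not carry over. Pictures are saved under pics/ and viewed, at most 10 in all, crops included, and the job is handed in when it is done.

```bash
mkdir -p pics
cat > h.py <<'E'
import numpy as np, cv2
from cell import env
def save(c,n):
    r=env.read_camera(c); cv2.imwrite(f'pics/{n}.png',r['pixels']); np.savez(f'pics/{n}.npz',**r); return r
def load(n): return dict(np.load(f'pics/{n}.npz'))
def ray(r,u,v,z):
    R=cv2.Rodrigues(np.array(r['rvec'],float))[0]; t=np.array(r['tvec'],float).ravel()
    c=-R.T@t; d=R.T@np.array([(u-r['cx'])/r['fx'],(v-r['cy'])/r['fy'],1.])
    return c+d*(z-c[2])/d[2]
E
python3 - <<'E'
from h import *
save('top','top1');save('side','side1')
o=env.get_obs();print(o['tool_pos'],o['tool_rot'],o['time_s'],env.hold_point_z,o['grip_width'])
E
```

```text
[0.15558847 0.63060928 0.22156795] [-1.79903559e+02  5.23580994e-03  1.66147026e+02] 0.1 0.0187 0.08720511037099028
```

View pics/top1.png

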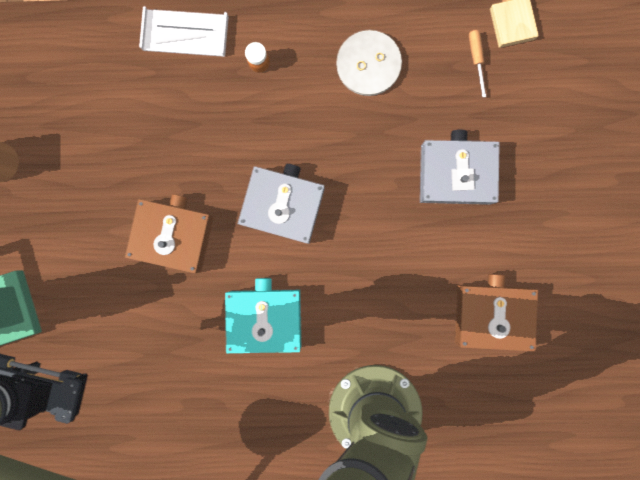

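View pics/side1.png

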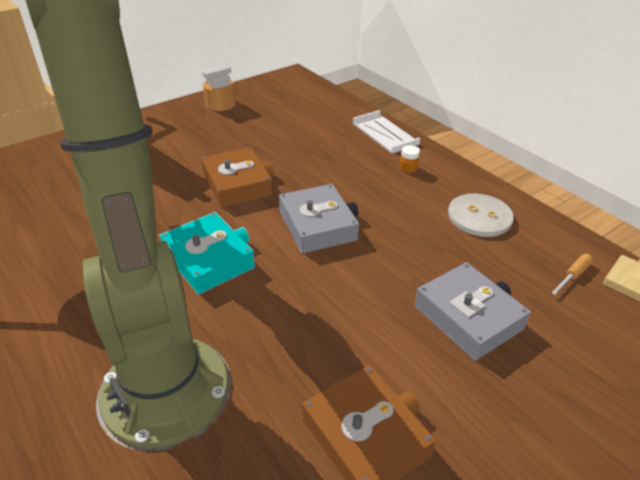

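The top view shows these candidates: grey box with a round cover at (282,205), grey box with a square cover at (461,170), brown at (167,236) and (499,316), turquoise at (262,321). I choose the grey round one, with its pivot near (285,189) and knob near (278,212). Next is a close crop to check it.

Run:
```python
from h import *
r=load('top1'); im=r['pixels']
cv2.imwrite('pics/crop1.png',cv2.resize(im[155:255,230:335],None,fx=5.5,fy=5.5,interpolation=cv2.INTER_CUBIC))
hsv=cv2.cvtColor(im,cv2.COLOR_BGR2HSV)
def blob(m,x0,y0,x1,y1):
    k=np.zeros_like(m);k[y0:y1,x0:x1]=m[y0:y1,x0:x1]
    n,l,s,c=cv2.connectedComponentsWithStats(k); i=1+np.argmax(s[1:,4]); return c[i],s[i]
sub=(255*((hsv[...,1]>90)&(hsv[...,2]>110)&(hsv[...,0]>12)&(hsv[...,0]<35))).astype('uint8')
dark=(255*(hsv[...,2]<95)).astype('uint8')
p,s=blob(sub,270,180,300,200);print('piv',p,s,ray(r,*p,.058))
k,s=blob(dark,268,200,292,225);print('knob',k,s,ray(r,*k,.076))
g=(255*((hsv[...,1]<50)&(hsv[...,2]>100))).astype('uint8')
b,s=blob(g,230,155,335,255)
k2=np.zeros_like(g);k2[155:255,230:335]=g[155:255,230:335]
cn=max(cv2.findContours(k2,0,2)[0],key=cv2.contourArea)
rc=cv2.minAreaRect(cn);bp=cv2.boxPoints(rc);P=[ray(r,*q,.05)[:2] for q in bp];print('box',np.round(P,3),ray(r,*rc[0],.05), [np.linalg.norm(P[i]-P[i-1]) for i in (1,2)])
for n,u,v in[('brown',167,236),('turq',262,321),('brown2',499,316),('sq',461,170)]:print(n,ray(r,u,v,.05))
```

```text
piv [284.5        189.22222222] [283 187   4   5  18] [0.53037307 0.20283068 0.058     ]Traceback (most recent call last):
  File "<stdin>", line 11, in <module>
  File "<stdin>", line 7, in blob
    return _wrapfunc(a, 'argmax', axis=axis, out=out, **kwds)
    return bound(*args, **kwds)
ValueError: attempt to get argmax of an empty sequence
```

View pics/crop1.png

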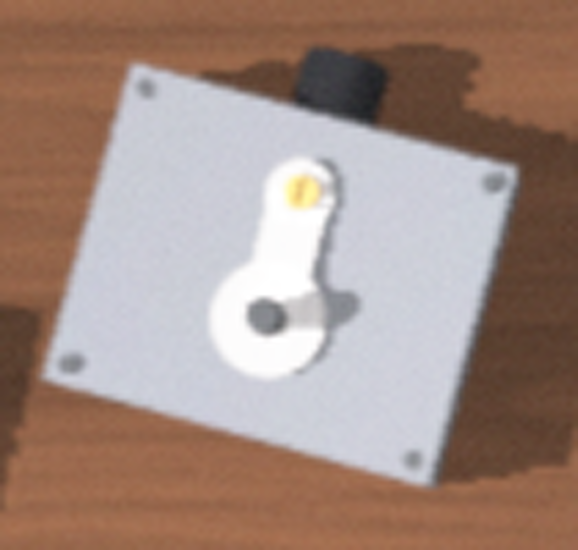

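The crop confirms a grey box with a disc-ended cover, the brass pivot at crop (303,191) and the knob at (265,316).

Run:
```python
from h import *
from scipy.spatial.transform import Rotation as Ro
r=load('top1')
c=lambda x,y:(230+(x+.5)/5.5-.5,155+(y+.5)/5.5-.5)
p=ray(r,*c(303,191),.058);k=ray(r,*c(265,316),.076)
q=[ray(r,*c(*a),.05)[:2] for a in[(133,66),(517,165),(435,485),(43,378)]]
print('piv',p,'knob',k,'rad',np.linalg.norm((k-p)[:2]),[np.linalg.norm(q[i]-q[i-1]) for i in range(4)])
m=np.mean(q,0);d=q[0]-q[3]+q[1]-q[2];print('box mid',m,'yaw',np.degrees(np.arctan2(d[1],d[0])),'from pivot',np.degrees(np.arctan2(*(p[:2]-m)[::-1])),np.linalg.norm(p[:2]-m))
a=(p-k)[:2];print('arm dir',np.degrees(np.arctan2(a[1],a[0])))
for n,u,v in[('brown',167,236),('turq',262,321),('brown2',499,316),('sq',461,170)]:print(n,ray(r,u,v,.05))
o=env.get_obs();R=Ro.from_euler('xyz',o['tool_rot'],degrees=True).as_matrix()
print('tool dp cm',100*R.T@(k-o['tool_pos']),R[:,1])
```

```text
piv [0.53014192 0.20241236 0.058     ] knob [0.47614249 0.2169261  0.076     ] rad 0.055915893220426276 [np.float64(0.13800342243983105), np.float64(0.16879301858331508), np.float64(0.13974994636322186), np.float64(0.172585920462005)]
box mid [0.49652224 0.21289328] yaw -16.08192194814204 from pivot -17.314844406291304 0.035215516956923223
arm dir -15.044180208653618
brown [0.42726698 0.48086079 0.05      ]
turq [0.22622607 0.26046875 0.05      ]
brown2 [ 0.23042467 -0.28429146  0.05      ]
sq [ 0.5678372  -0.20591402  0.05      ]
tool dp cm [-41.02655354 -32.46543197  14.6152109 ] [ 0.23943105  0.97091191 -0.00168322]
```

Measured radius is 56 mm and the box is 0.14 x 0.17, both as given, and the knob is 0.52 m from the base, so it's within reach. The tool's y axis already lies along the knob's tangent. I'll hover above the knob with part-closed fingers.

```bash
python3 -m jog '[{"dp":[-6,-5,0],"twist":0,"fingers":0.4},{"dp":[-11,-9,0],"twist":0,"fingers":0.4},{"dp":[-16,-13,0],"twist":0,"fingers":0.4},{"dp":[-21,-17,0],"twist":0,"fingers":0.4},{"dp":[-26,-21,0],"twist":0,"fingers":0.4},{"dp":[-31,-25,1],"twist":0,"fingers":0.4},{"dp":[-36,-29,3],"twist":0,"fingers":0.4},{"dp":[-41,-32.5,5],"twist":0,"fingers":0.4}]' 8
python3 -m jog '[{"dp":[0,0,2],"twist":0,"fingers":0.4},{"dp":[0,0,2],"twist":0,"fingers":0.4},{"dp":[0,0,2],"twist":0,"fingers":0.4}]'
python3 - <<'E'
from h import *
save('wrist','w1')
o=env.get_obs();print(o['tool_pos'],o['tool_rot'],o['time_s'],o['grip_width'])
E
```

```text
time_s: 1.1
tool_pos: [0.4586, 0.2375, 0.1811]
tool_rot: [179.9, 0.0, 166.1]
force: [0.1, 1.4, -0.9]
grip_width: 0.0352
grasp_force: 0.0
time_s: 1.48
tool_pos: [0.4573, 0.2402, 0.1618]
tool_rot: [180.0, 0.0, 166.2]
force: [1.0, 0.2, 0.0]
grip_width: 0.0348
grasp_force: 0.0
[0.45748882 0.2403876  0.16210722] [1.79940513e+02 3.76022370e-02 1.66262225e+02] 1.525 0.0346200081376716
```

View pics/w1.png

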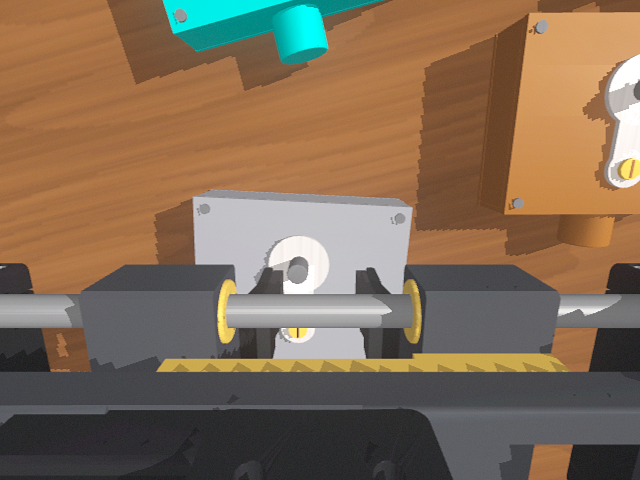

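The wrist view shows the disc with its knob top at (298,266) and the brass pivot at (297,331). The arm stopped short by its rate limit, so I'll re-measure from here.

Run:
```python
from h import *
from scipy.spatial.transform import Rotation as Ro
r=load('w1');k=ray(r,298,266,.076);p=ray(r,297,331,.058);print(k,p,np.linalg.norm((k-p)[:2]))
o=env.get_obs();R=Ro.from_euler('xyz',o['tool_rot'],degrees=True).as_matrix()
for t in(k,np.array([.4761,.2169,.076])):print(100*R.T@(t-o['tool_pos']))
g=np.array([.530,.2025,.06]);k0=(k+np.array([.4761,.2169,.076]))/2; a0=np.arctan2(*(k0-g)[:2][::-1])
print('arm angle',np.degrees(a0))
for th in range(0,-80,-10):
  a=a0+np.radians(th);n=g+np.array([.055*np.cos(a),.055*np.sin(a),0]);print(th,n.round(4),(100*R.T@(n-k0)).round(2))
```

```text
[0.47036282 0.22089708 0.076     ] [0.53063788 0.20331328 0.058     ] 0.062787520952412
[-1.70777765 -1.59650551  8.61019148]
[-2.36000541 -1.84853378  8.61035786]
arm angle 163.88776811219242
0 [0.4772 0.2178 0.06  ] [-0.41 -0.02  1.6 ]
-10 [0.4806 0.2267 0.06  ] [-0.53  0.93  1.6 ]
-20 [0.4856 0.2349 0.06  ] [-0.82  1.85  1.6 ]
-30 [0.4919 0.2421 0.06  ] [-1.26  2.7   1.6 ]
-40 [0.4993 0.2482 0.06  ] [-1.84  3.46  1.6 ]
-50 [0.5077 0.2528 0.06  ] [-2.55  4.11  1.61]
-60 [0.5168 0.2559 0.06  ] [-3.35  4.63  1.61]
-70 [0.5263 0.2574 0.06  ] [-4.24  5.    1.61]
```

```bash
python3 -m jog '[{"dp":[-2.2,-1.8,0],"twist":0,"fingers":0.4},{"dp":[-2.2,-1.8,3],"twist":0,"fingers":0.4},{"dp":[-2.2,-1.8,6],"twist":0,"fingers":0.4},{"dp":[-2.2,-1.8,8],"twist":0,"fingers":0.4},{"dp":[-2.2,-1.8,9.2],"twist":0,"fingers":0.4},{"dp":[-2.2,-1.8,9.9],"twist":0,"fingers":0.4},{"dp":[-2.2,-1.8,9.9],"twist":0,"fingers":0.4}]'
```

```text
time_s: 2.4
tool_pos: [0.4748, 0.2167, 0.0625]
tool_rot: [180.0, 0.0, 166.2]
force: [-0.0, 0.2, -0.6]
grip_width: 0.0345
grasp_force: 0.0
```

The knob is between the fingers with no contact force. Next I sweep it clockwise along the arc, turning the tool with it.

```bash
python3 -m jog '[{"dp":[-0.1,0.5,0],"twist":5,"fingers":0.4},{"dp":[-0.2,0.95,0],"twist":10,"fingers":0.4},{"dp":[-0.4,1.4,0],"twist":15,"fingers":0.4},{"dp":[-0.55,1.9,0],"twist":20,"fingers":0.4},{"dp":[-0.8,2.3,0],"twist":25,"fingers":0.4},{"dp":[-1.0,2.7,0],"twist":30,"fingers":0.4},{"dp":[-1.3,3.1,0],"twist":35,"fingers":0.4},{"dp":[-1.6,3.5,0],"twist":40,"fingers":0.4}]'
```

```text
time_s: 3.4
tool_pos: [0.498, 0.247, 0.0629]
tool_rot: [-180.0, -0.1, 126.0]
force: [-2.1, -0.6, -0.5]
grip_width: 0.0351
grasp_force: 1.0
```

```bash
python3 -m jog '[{"dp":[-0.05,0.5,0],"twist":5,"fingers":0.4},{"dp":[-0.1,0.95,0],"twist":10,"fingers":0.4},{"dp":[-0.2,1.4,0],"twist":15,"fingers":0.4},{"dp":[-0.35,1.9,0],"twist":20,"fingers":0.4},{"dp":[-0.5,2.3,0],"twist":25,"fingers":0.4},{"dp":[-0.75,2.75,0],"twist":30,"fingers":0.4},{"dp":[-0.85,2.9,0],"twist":32,"fingers":0.4},{"dp":[-0.85,2.9,0],"twist":32,"fingers":0.4}]'
python3 -m jog '[{"dp":[0,-0.5,0],"twist":0,"fingers":0.4},{"dp":[0,-0.5,-3],"twist":0,"fingers":0.4},{"dp":[0,-0.5,-8],"twist":0,"fingers":0.4},{"dp":[3,-0.5,-12],"twist":0,"fingers":0.4},{"dp":[7,-0.5,-14],"twist":0,"fingers":0.4},{"dp":[11,-0.5,-14],"twist":0,"fingers":0.4},{"dp":[14,-0.5,-14],"twist":0,"fingers":0.4},{"dp":[14,-0.5,-14],"twist":0,"fingers":0.4}]'
python3 - <<'E'
from h import *
r=save('top','top2');save('side','side2')
a=cv2.resize(r['pixels'][130:270,200:350],None,fx=2.6,fy=2.6,interpolation=cv2.INTER_CUBIC)
b=cv2.resize(load('side2')['pixels'][150:290,240:390],None,fx=2.6,fy=2.6,interpolation=cv2.INTER_CUBIC)
cv2.imwrite('pics/after.png',np.hstack([a,b]))
E
```

```text
time_s: 4.4
tool_pos: [0.5272, 0.2573, 0.0628]
tool_rot: [180.0, -0.0, 94.2]
force: [-0.2, 0.2, 0.4]
grip_width: 0.0349
grasp_force: 0.5
time_s: 5.4
tool_pos: [0.5104, 0.3991, 0.2019]
tool_rot: [-180.0, -0.0, 94.4]
force: [-0.8, -0.7, 0.4]
grip_width: 0.0348
grasp_force: 0.0
```

View pics/after.png

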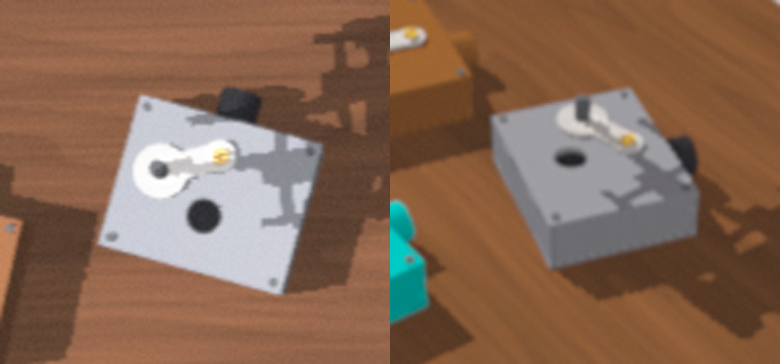

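Both views show the whole port uncovered, at (204,216) in the left half. The disc is swung aside with its knob at (160,168) and the pivot at (222,156), which makes the cover's angle about 1.05 rad. The robot is clear of everything.

```bash
python3 -c "
from cell import env
print(env.sign_off())"
```

```text
the job is handed in; nothing more can be done
None
```

The round-ended cover is swung about 1.05 rad clockwise, so its port is fully clear; the square-ended cover was not touched, and the job is handed in at about 5.5 s.

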